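Oil the bearing, then fit the keyed shaft into the pulley hub and hold it home

ROBOT

A 7-joint arm with a two-finger parallel gripper is mounted at the origin on the work surface. World frame = base frame: x ahead of the robot, y to its left, z up, the work surface at z = 0. Lengths are in m, angles in rad, forces in N, time in s.
With the tool pointing down it reaches from about 0.4 to 0.9 m from the base axis. Payload 5.6 kg.
Tool frame: the origin (TCP) lies on the centre line of the jaws, within the pads' length; the fingertips stand 8 mm ahead of it and the grasp point (between the pads) lies 11 mm behind it; z points along the fingers, y is the line along which they close (so a half turn about z gives the same grasp; the last joint's range is limited). The gripper opens to 92 mm and grips with 3 to 60 N. Pads are 20 mm wide; open, the fingers measure 128 mm over their backs; the gripper's body (75 mm by 189 mm) begins 69 mm behind the grasp point.
Start: joints at [1.217, 0.468, -0.012, 1.603, 0.006, 1.071, -0.056], TCP at [0.199, -0.619, 0.223] pointing down, gripper open.
Joint ranges: [-2.53, 2.53], [-0.31, 2.02], [-1.57, 1.55], [0.28, 2.44], [-1.29, 4.43], [0.15, 1.84], [-2.92, 2.92]. Speed limits (rad/s): [2.57, 2.57, 3.14, 3.14, 3.14, 3.14, 3.14].

INTERFACE

Orientations are given as a unit quaternion [x, y, z, w].
In Python, from rig import bot gives the robot as it stands. The module is installed in compiled form; this text tells all that it offers. Calls block until the motion is done:
- bot.reach(position, orientation): joint-space move of the TCP to a pose.
- bot.move_linear(position, max_speed=0.15, frame=None, max_force=None): straight line of the TCP; frame=None keeps the orientation; max_speed is the mean speed in m/s. With max_force (N) it stops when the force on the tool has changed by that much, and returns True; else False.
- bot.move_j(angles): joint-space move.
- bot.gripper_open() and bot.close(squeeze=None): open the fingers fully, or close them until they stop; squeeze is the grip in N (None keeps the last).
- bot.hold(seconds).
- bot.ik(position, orientation): joint angles nearest the present ones, or None.
- bot.sense(): the state.
- bot.get_image(name): name is "side" or "top" or "wrist"; returns a dict with "img" (480x640x3 uint8, red, green, blue), "fx", "fy", "cx", "cy" (pixels), "R" (3x3) and "t" (3): a world point X has camera coordinates R X + t. Camera axes: x right, y down, z forward; pixel columns grow to the right and rows downward; lengths in m; the calibration is good to about 2 mm. A picture is of the moment at which its call begins. There is no depth.
A pose or a line that the arm cannot do raises bot.PlanningError and nothing moves.
- bot.finish_job(): hands the job in; it is judged then, once.
The state is a dict: "clock": time; "joints": joint angles; "dq": joint speeds; "tau": joint torques, N m; "tcp_pos": TCP position; "ee_rot": TCP orientation; "force": force on the tool from outside, world axes, zero at the start; "ft_torque": the same for the moment, N m; "opening": finger opening in m; "grasp_force": force on a finger pad.
Only numpy, scipy, OpenCV 4.12 (cv2) and the standard library are available. Lean on these libraries where they do the work, as an engineer would, in place of code of your own. Each camera call takes 0.05 s, during which the arm holds its last target. There are 200 camera calls.

TASK

Press the red plunger of the oiler all the way down to its stop to oil the bearing, then take the keyed steel shaft from the wooden rack, lower it key end down into the hub of the pulley, and turn it as you push until its key slips into the keyway. Keep pushing until the shaft's collar sits fully down on the hub, and finish while still gripping the shaft and holding it there against the spring under it, so that a workmate can fit the retaining clip; leave the plain shaft standing in the rack and do not knock over or shove the other things about.

Things in the scene. Friction and masses are not known exactly. Their poses are not given: they have to be found in the camera images.
- unit: Bearing unit, fixed: green bed plate 170 x 300 x 12 mm (x -85 to 85, y -80 to 220) with a grey bearing housing and a dark V-belt pulley on it (124 mm across, rim 70 to 96 mm above the bench); at y = +155 mm a one-shot oiler (clear box, aluminium head 98 x 88 mm, 90 mm high), piped to the bearing. Origin: on the pulley's axis at bench height; z up, y from pulley to oiler.
- hub (a point): Centre of the bore's mouth, on the flat top of the pulley's bright steel hub (60 mm across, 104 mm above the bench); axes as unit. The upright bore is 26 mm across, with one keyway 10 mm wide, reaching 20.5 mm from the axis, open at the top and running the hub's whole 38 mm. White paint on the hub face and on the pulley rim marks the keyway's side.
- thrust (a point): On the bore's axis, 50 mm below the hub face: rest place of a sprung brass thrust button under the shaft. It pushes back with 6 N when the tip meets it and 14 N when the shaft is home, 8 mm lower. The keyway lies within 0.6 rad either side of the unit's -x direction, as the pulley was left; its angle is to be seen or felt. The pulley turns stiffly (about 0.4 N m) in its bearings.
- plunger (a joint): Travel of the oiler's plunger: 0 up, 0.014 m fully down at its stop. The spring pushes back with 4 N at the top and 10 N at the stop, and lifts it again by itself.
- plunger_top (a point): Centre of the top of the red plunger head, a round mushroom 40 mm across, 135 mm above the bench when up; pressed straight down.
- shaft: Bright steel shaft to be fitted, 126 mm long, 0.34 to 0.48 kg, standing upright in one of the rack's two holes. Origin: centre of its lower tip; z up along it. From the tip: pilot 24 mm across with a 5 mm tapered nose; key from 22 to 52 mm; collar 46 mm across from 58 to 66 mm; square end 24 x 24 mm from 66 to 116 mm; thread stub 14 mm across to 126 mm.
- shaft_grip (a point): Middle of the shaft's square end, 91 mm above its tip: the place to grip. Faces square to the shaft's x and y axes. A yellow stripe on the collar and on one face of the square shows the key's side.
- key (a point): Lower end of the brass key, 22 mm above the tip, at its outer face 17 mm from the axis in the shaft's -x direction; the key is 8 mm wide and 30 mm high. Key resting on the hub face: tip 22 mm below that face. Collar home on the hub: tip 58 mm below it. Key, shaft and bore are oiled and slide easily.
- rack: Wooden block 75 x 190 x 32 mm, fixed, with two blind holes 27 mm across and 22 mm deep at y = +55 and -55 mm, one holding the keyed shaft and one the plain shaft. Origin: centre of its underside.
- plain_shaft: Dark steel shaft with a round head 32 mm across and no key, 100 mm long, standing in the rack's other hole; to be left standing. Origin: centre of its lower tip.
- spray_blue: Blue spray can with a white cap, 58 mm across, 180 mm high, bystander. Origin: centre of its underside.
- spray_red: Red spray can with a black cap, 58 mm across, 170 mm high, bystander. Origin: centre of its underside.
- tin: Open aluminium tin, 90 mm across, 60 mm high, bystander. Origin: centre of its underside.
- bearing: Steel bearing ring 52 mm across, 15 mm high, lying flat, bystander. Origin: centre of its underside.
- bearing2: A second such bearing ring, bystander.
- spanner: Steel spanner lying flat near the robot on the left, bystander.
- driver: Screwdriver with a coloured handle lying flat near the robot on the right, bystander.
Not all that is in view belongs to the job. What is shaped like the plain_shaft but purple is not meant.

How it is judged:
On the way, in this order (a step that is already met when the one before it is completed fails the run):
1. the oiler's plunger is pressed down to its stop (value of joint plunger above 0.0125 m), for 0.1 s.
2. the shaft's pilot stands in the bore of the hub (z of shaft in the frame of hub below -0.012 m and horizontal distance between shaft and hub below 0.004 m and angle between shaft's own z axis and vertical below 0.15 rad), for 0.1 s.
At the end, for the whole second after the job is handed in: The shaft is upright in the bore (within 3 mm of its axis and 0.06 rad of vertical) with its tip at least 56.2 mm below the hub face (collar on the hub, home is 58 mm), pressed into the unit with more than 8 N, and still gripped by the fingers (more than 3 N); the plain shaft still stands (z of shaft in the frame of hub below -0.0562 m and horizontal distance between shaft and hub below 0.003 m and angle between shaft's own z axis and vertical below 0.06 rad and contact force between shaft and unit above 8 N and contact force between the fingers and shaft above 3 N and angle between plain_shaft's own z axis and vertical below 0.3 rad); the arm keeps its last pose, push and grip.
It fails at once if the plain shaft is knocked over or pulled from the rack (angle between plain_shaft's own z axis and vertical above 0.4 rad or distance of plain_shaft from where it was at the start of the episode above 0.03 m).
It fails at once if a bystander is knocked over or shoved more than 40 mm (distance of any of spray_blue, spray_red, tin, bearing, bearing2, spanner, driver from where it was at the start of the episode above 0.04 m or angle between any of spray_blue, spray_red, tin's own z axis and vertical above 0.6 rad).
It also fails if it takes over 72 s, if anything falls off the work surface, if the arm or the gripper's body presses on something with over 40 N, if the wrist force passes 120 N, or if a joint passes its speed limit or range.

## Working session

There is one attempt and no reset: what is moved stays moved. The work goes in short steps, each a Python script; the robot and the scene stay as the last script left them, time stands still between calls to the robot, and variables do not carry over. Pictures are saved under pics/ and viewed, at most 10 in all, crops included, and the job is handed in when it is done.

```bash
mkdir -p pics
python3 - <<'E'
from rig import bot
import cv2,pickle
for n in("side","top"):
    d=bot.get_image(n); pickle.dump(d,open(n+".pkl","wb")); cv2.imwrite(f"pics/{n}0.png",d["img"][...,::-1]); print(n,d["fx"],d["cx"],d["cy"],d["R"],d["t"])
s=bot.sense();print(s)
E
```

```text
side 476.39344528253275 321.08326185902666 238.94461852061656 [[ 0.99730074 -0.07010572 -0.02182694]
 [-0.05521607 -0.52012711 -0.85230216]
 [ 0.04839847  0.85120678 -0.52259412]] [-0.55137693  0.10991556  1.08943172]
top 491.30653728358584 326.90685460711273 239.6102754098737 [[-0.00470879 -0.99984161 -0.01716324]
 [-0.99672093  0.00607917 -0.08068729]
 [ 0.08077884  0.01672702 -0.99659168]] [-0.02831167  0.54021514  1.27770015]
{'clock': 0.1, 'joints': array([ 1.21697375,  0.46830357, -0.01155894,  1.60350633,  0.00601061,
        1.07139187, -0.0562733 ]), 'dq': array([ 0.00082741, -0.00316928,  0.00255915, -0.00182223, -0.00191777,
        0.00080235,  0.00167528]), 'tau': array([ 4.71981421e-04, -5.21645522e+01, -1.26300490e-02, -2.44368821e+01,
       -5.67750132e-02,  1.40377416e-02,  8.78556330e-05]), 'tcp_pos': array([ 0.1985533 , -0.61840836,  0.22173662]), 'ee_rot': array([ 9.87953215e-01,  1.54750848e-01, -1.92133486e-04, -7.64064763e-04]), 'force': array([-0.67276824, -1.04761793, -0.22409677]), 'ft_torque': array([ 0.00545085, -0.02184564, -0.03794842]), 'grasp_force': 0.0, 'opening': 0.09196711319176566}
```

View pics/side0.png

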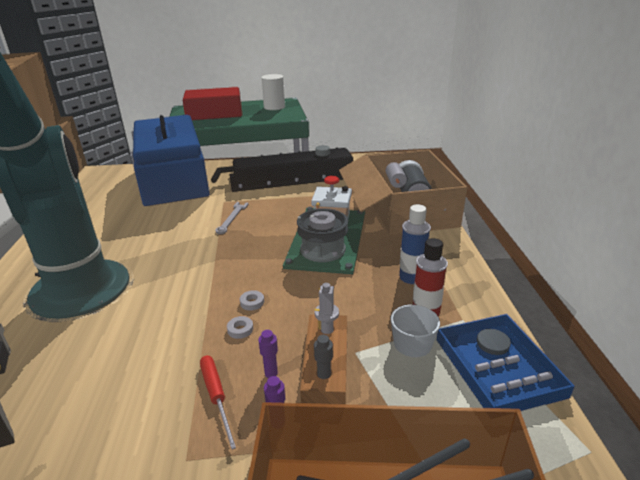

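View pics/top0.png

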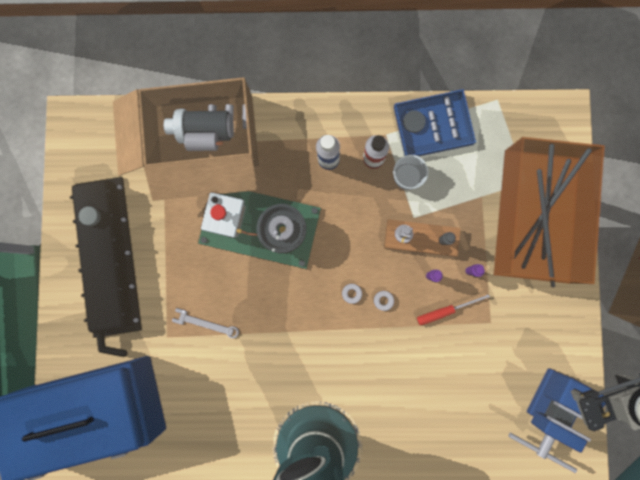

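Side: the hub is near (321,217), the plunger (332,181), the keyed shaft (326,290–330) and the plain shaft (323,345). Top: the hub is at (281,229), the plunger (218,212), the keyed shaft (404,233) and the plain shaft (447,239). The purple decoys are at (435,276) and (476,270). I'll do a rough triangulation, then take wrist views from above.

```bash
cat > h.py <<'E'
import numpy as np,cv2,pickle
from scipy.spatial.transform import Rotation as Ro
def ray(d,p):
    v=d["R"].T@np.array([(p[0]-d["cx"])/d["fx"],(p[1]-d["cy"])/d["fy"],1]); return -d["R"].T@d["t"],v/np.linalg.norm(v)
def tri(*obs):
    A=np.zeros((3,3));b=np.zeros(3);L=[ray(*o) for o in obs]
    for c,v in L: P=np.eye(3)-np.outer(v,v);A+=P;b+=P@c
    X=np.linalg.solve(A,b); return X,[round(float(np.linalg.norm(np.cross(X-c,v)))*1000,1) for c,v in L]
def atz(d,p,z):
    c,v=ray(d,p); return c+v*(z-c[2])/v[2]
def proj(d,X):
    q=d["R"]@X+d["t"]; return np.array([d["fx"]*q[0]/q[2]+d["cx"],d["fy"]*q[1]/q[2]+d["cy"]])
def Q(yaw): # tool down, tool y axis at angle: x axis at yaw
    c,s=np.cos(yaw),np.sin(yaw); return Ro.from_matrix(np.array([[c,s,0],[s,-c,0],[0,0,-1]])).as_quat()
def load(n): return pickle.load(open(n+".pkl","rb"))
def shot(bot,cam,n):
    d=bot.get_image(cam); pickle.dump(d,open(n+".pkl","wb")); cv2.imwrite(f"pics/{n}.png",d["img"][...,::-1]); return d
E
python3 - <<'E'
from h import *
from rig import bot
s,t=load("side"),load("top")
for n,a,b in(("hub",(321,217),(281,229)),("plunger",(332,181),(218,212)),("shafttop",(326,286),(404,232)),("plain",(323,338),(447,239))): print(n,tri((s,a),(t,b)))
for n,p,z in(("hub",(281,229),.104),("pl",(218,212),.135),("sh",(404,232),.136),("plain",(447,239),.11)): print(n,atz(t,p,z))
d=bot.get_image("wrist"); st=bot.sense()
R=Ro.from_quat(st["ee_rot"]).as_matrix(); C=-d["R"].T@d["t"]
print("cam in tool",R.T@(C-st["tcp_pos"]),d["R"]@R,d["fx"],d["cx"],d["cy"])
E
```

```text
hub (array([0.56058528, 0.08132049, 0.10415127]), [0.1, 0.1])
plunger (array([0.60097331, 0.23374391, 0.1260322 ]), [0.2, 0.2])
shafttop (array([ 0.54896981, -0.22001615,  0.12774759]), [0.2, 0.2])
plain (array([ 0.53412799, -0.32875385,  0.10429918]), [1.1, 1.1])
hub [0.56051824 0.08133639 0.104     ]
pl [0.59988109 0.23158532 0.135     ]
sh [ 0.54802923 -0.21885523  0.136     ]
plain [ 0.53259284 -0.32745661  0.11      ]
cam in tool [ 0.06999162 -0.00016585 -0.16262046] [[ 8.68584547e-04  9.99999538e-01  4.12642906e-04]
 [-9.67827716e-01  9.44466560e-04 -2.51612043e-01]
 [-2.51612317e-01 -1.80820909e-04  9.67828089e-01]] 372.2637372004156 320.36873951113813 236.78160326521794
```

Run:
```python
from h import *
from rig import bot
for n,p in(("rA",(.47,-.31,.26)),("rB",(.49,-.19,.26)),("hA",(.49,.10,.27)),("hB",(.51,.2,.27))):
    bot.reach(p,Q(0.)); bot.hold(.15); shot(bot,"wrist",n); s=bot.sense(); print(n,s["clock"],s["tcp_pos"],s["joints"].round(2))
a=[cv2.imread(f"pics/{n}.png") for n in("rA","rB","hA","hB")]
c=np.vstack([np.hstack(a[:2]),np.hstack(a[2:])]); cv2.imwrite("pics/comp.png",cv2.resize(c,(800,600),interpolation=cv2.INTER_AREA))
```

```text
rA 1.875 [ 0.46946988 -0.31096276  0.25985356] [ 0.62  0.29 -0.12  1.77  0.04  1.08 -1.08]
rB 2.6333 [ 0.4896862  -0.19155346  0.2599145 ] [ 0.47  0.23 -0.18  1.86  0.05  1.06 -1.31]
hA 3.95 [0.49032357 0.09858891 0.26984974] [ 0.08  0.19 -0.39  1.89  0.08  1.08 -1.92]
hB 4.6417 [0.5103058  0.19837929 0.2700108 ] [-0.07  0.29 -0.44  1.78  0.14  1.1  -2.13]
```

View pics/comp.png

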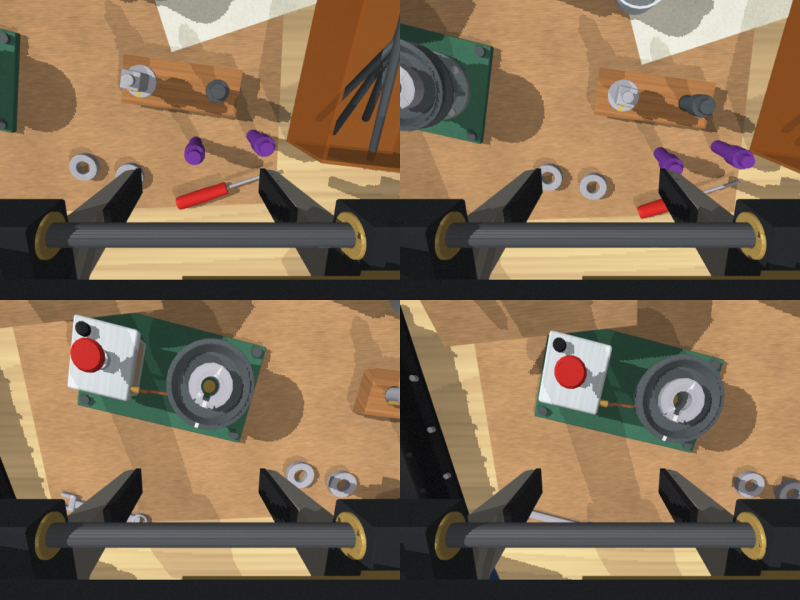

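All four wrist views show the keyed shaft, plain shaft, hub and plunger clearly. In full-res pixels: keyed shaft rA (218,127) and rB (358,152); hub hA (336,136) and hB (451,160). The white mark is on the robot's side of the hub. I'll enlarge these.

Run:
```python
from h import *
T=[]
for n,u,v in(("rA",170,95),("rB",310,115),("hA",285,100),("hB",400,122)):
    c=cv2.resize(cv2.imread(f"pics/{n}.png")[v:v+75,u:u+100],(400,300),interpolation=cv2.INTER_CUBIC)
    for k in range(0,100,20): cv2.putText(c,str(u+k),(k*4,9),0,.3,(0,255,255));cv2.line(c,(k*4,10),(k*4,16),(0,255,255))
    for k in range(0,75,20): cv2.putText(c,str(v+k),(0,k*4+4),0,.3,(0,255,255))
    T.append(c)
cv2.imwrite("pics/crop1.png",np.vstack([np.hstack(T[:2]),np.hstack(T[2:])]))
P=[]
for n in("hA","hB"):
    d=load(n);i=d["img"].astype(int);m=((i[...,0]>140)&(i[...,1]<70)&(i[...,2]<70)).astype(np.uint8)
    k,l,s,c=cv2.connectedComponentsWithStats(m);j=1+np.argmax(s[1:,4]);print(n,s[j],c[j]);P.append((d,c[j]))
X,e=tri(*P);print("plunger",X,e)
```

```text
hA [ 113   61   47   54 1935] [136.19018088  86.51472868]
hB [ 248   89   46   53 1883] [270.42538502 114.1598513 ]
plunger [0.5994458  0.23605909 0.13400615] [0.0, 0.0]
```

View pics/crop1.png

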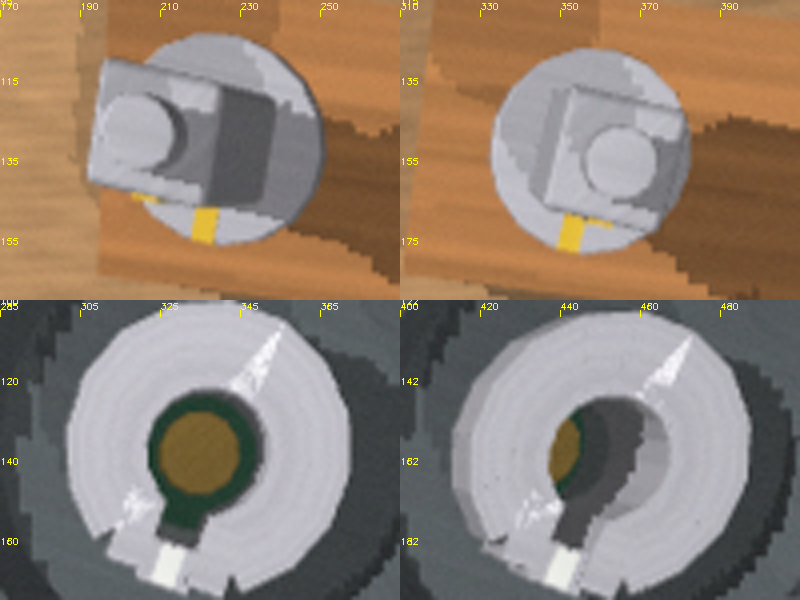

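Run:
```python
from h import *
np.set_printoptions(precision=4,suppress=True)
rA,rB,hA,hB=map(load,("rA","rB","hA","hB"))
p=lambda u,v,x,y:(u+x/4,v+y/4)
a=lambda x,y:p(170,95,x,y); b=lambda x,y:p(310,115,x-400,y); c=lambda x,y:p(285,100,x,y-300); d=lambda x,y:p(400,122,x-400,y-300)
ang=lambda v:np.arctan2(v[1],v[0])
stub,e=tri((rA,a(135,130)),(rB,b(620,162)));print("stub top",stub,e)
col,e=tri((rA,a(218,139)),(rB,b(590,150)));print("collar",col,e)
st,e=tri((rA,a(205,225)),(rB,b(571,233)));print("stripe",st,e,"ang",ang((st-col)[:2]))
S=[tri((rA,a(*x)),(rB,b(*y))) for x,y in(((105,60),(575,88)),((218,82),(685,110)),((205,205),(655,232)),((90,180),(545,207)))]
q=np.array([s[0] for s in S]);print("sq",q,[s[1][0] for s in S],"c",q.mean(0),"size",np.linalg.norm(np.roll(q,-1,0)-q,axis=1))
for i in range(4): print(np.degrees(ang((q[(i+1)%4]-q[i])[:2])))
h,e=tri((hA,c(207,447)),(hB,d(609,455)));print("hub",h,e)
w,e=tri((hA,c(168,566)),(hB,d(560,568)));print("white",w,e,"ang",ang((w-h)[:2]),np.linalg.norm((w-h)[:2]))
for D,f,m,o,k in((hA,c,(168,566),(207,447),(177,544)),(hB,d,(560,568),(609,455),(572,545))):
    H=atz(D,f(*o),.104);W=atz(D,f(*m),.104);K=atz(D,f(*k),.104);print(H,"ang white",ang((W-H)[:2]),"kw",ang((K-H)[:2]),np.linalg.norm(K-H))
pl=np.array([.5994,.2361]);u=pl-h[:2];print("unit y",u,np.linalg.norm(u),"-x dir",ang(u)+np.pi/2)
```

```text
stub top [ 0.5483 -0.2254  0.1368] [0.0, 0.0]
collar [ 0.5484 -0.2256  0.0762] [0.2, 0.2]
stripe [ 0.5298 -0.2216  0.0768] [0.2, 0.2] ang 2.930041233919061
sq [[ 0.5616 -0.2176  0.1261]
 [ 0.5575 -0.2388  0.1267]
 [ 0.5345 -0.2342  0.1246]
 [ 0.5393 -0.2123  0.1247]] [0.2, 0.2, 0.2, 0.1] c [ 0.5482 -0.2257  0.1255] size [0.0216 0.0236 0.0224 0.0229]
-100.87882935397242
168.66075632431355
77.55730913772027
-13.298736616254516
hub [0.5629 0.0841 0.1053] [0.1, 0.1]
white [0.5381 0.0923 0.1037] [0.1, 0.1] ang 2.82374554730498 0.026078875849130136
[0.563  0.0841 0.104 ] ang white 2.822268465857312 kw 2.8396133029145694 0.02123283610191247
[0.5627 0.0837 0.104 ] ang white 2.8006318133228776 kw 2.8211934219895802 0.020445061319537036
unit y [0.0365 0.152 ] 0.15628958868958603 -x dir 2.9056928581992008
```

The points are consistent: stub top z 0.137, collar 0.076, hub 0.105 and hub–plunger 156 mm. The key points to 2.935 rad and the keyway to about 2.82 rad. Next I'll press the plunger.

Run:
```python
from h import *
from rig import bot
np.set_printoptions(precision=4,suppress=True)
bot.close(10); bot.reach((.5994,.2361,.18),Q(-.25)); bot.move_linear((.5994,.2361,.150),.1)
s=bot.sense();print(s["force"],s["clock"])
z=.122
r=bot.move_linear((.5994,.2361,z),.02,max_force=22)
s=bot.sense();print(r,s["tcp_pos"],s["force"],s["clock"])
bot.hold(.4); s=bot.sense();print(s["tcp_pos"],s["force"],s["clock"])
```

```text
[ 0.4412 -0.2308  0.4997] 7.025
True [0.5996 0.2362 0.1301] [-2.9356 -2.2868 10.9429] 8.0583
[0.5996 0.2361 0.1303] [-2.401  -1.0402  9.299 ] 8.4583
```

Force is 9.3 N, so it's close to the stop but marginal. I'll press on.

Run:
```python
from h import *
from rig import bot
np.set_printoptions(precision=4,suppress=True)
for z in(.129,.128,.127,.126,.125):
    bot.move_linear((.5994,.2361,z),.02); bot.hold(.15)
    s=bot.sense();print(z,s["tcp_pos"],s["force"],s["clock"])
    if s["force"][2]>20: break
bot.hold(.2)
bot.move_linear((.5994,.2361,.18),.15); bot.gripper_open()
bot.reach((.5483,-.2255,.20),Q(-.207)); s=bot.sense();print(s["tcp_pos"],s["force"],s["clock"],s["joints"])
shot(bot,"wrist","pre")
```

```text
0.129 [0.5996 0.2362 0.1303] [-3.3936 -1.8687  9.8049] 8.8583
0.128 [0.5996 0.2362 0.1295] [-2.92   -2.0162 10.0259] 9.2583
0.127 [0.5996 0.2362 0.1294] [-5.334  -2.6818 14.5019] 9.6583
0.126 [0.5997 0.2362 0.1294] [-6.8516 -3.6554 20.4781] 10.0583
[ 0.549  -0.2239  0.2   ] [-0.3208 -0.7351 -0.59  ] 13.8417 [ 0.5772  0.4215 -0.3171  1.7526  0.1521  0.9914 -1.573 ]
```

Run:
```python
from h import *
from rig import bot
np.set_printoptions(precision=4,suppress=True)
bot.move_linear((.5483,-.2255,.091),.12,max_force=12); s=bot.sense();print(s["tcp_pos"],s["force"])
bot.close(50); s=bot.sense();print(s["opening"],s["grasp_force"],s["tcp_pos"],s["force"])
bot.move_linear((.5483,-.2255,.26),.12); s=bot.sense();print(s["opening"],s["tcp_pos"],s["force"],s["clock"])
shot(bot,"side","s1")
yaw=2.825-2.935-.207
bot.reach((.5629,.0841,.25),Q(yaw)); bot.hold(.2); s=bot.sense();print(s["tcp_pos"],s["joints"],s["clock"])
shot(bot,"side","s2");shot(bot,"wrist","w2");shot(bot,"top","t2")
S,W=cv2.imread("pics/s2.png")[100:250,230:430],cv2.imread("pics/w2.png")
cv2.imwrite("pics/c2.png",np.vstack([np.hstack([cv2.resize(S,(400,300)),cv2.resize(W,(400,300))]),np.hstack([cv2.resize(cv2.imread("pics/t2.png")[170:290,200:360],(400,300)),cv2.resize(W[200:440,160:480],(400,300))])]))
```

```text
[ 0.5489 -0.2256  0.0917] [-0.1979  0.5244  0.2662]
0.02344886654244051 49.91372287273407 [ 0.5483 -0.2255  0.091 ] [-0.5145  0.2703 -0.0963]
0.02382352283102369 [ 0.5478 -0.2254  0.2591] [-0.5041  0.0401 -2.8668] 17.5417
[0.5632 0.0825 0.2499] [ 0.1494  0.3465 -0.4415  1.7531  0.1658  1.0788 -2.2381] 18.975
```

View pics/c2.png

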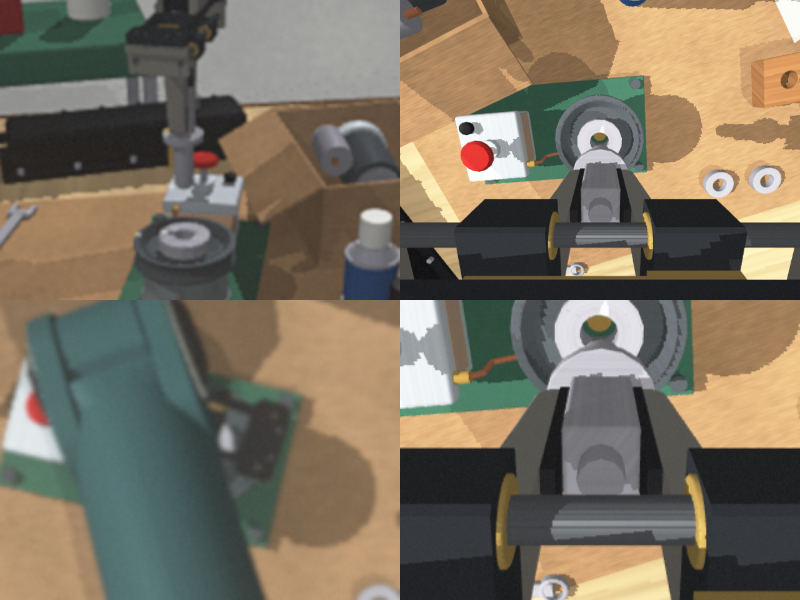

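The shaft hangs upright in the jaws: collar at (182,140) and tip near (187,185) in the side panel, above the hub at (185,235). Now I'll lower it with a force guard.

Run:
```python
from h import *
from rig import bot
np.set_printoptions(precision=4,suppress=True)
bot.move_linear((.5629,.0841,.193),.1); bot.hold(.2); s=bot.sense();print(s["tcp_pos"],s["force"])
r=bot.move_linear((.5629,.0841,.168),.03,max_force=10); s=bot.sense();print(r,s["tcp_pos"],s["force"],s["ft_torque"])
if not r:
    r=bot.move_linear((.5629,.0841,.145),.02,max_force=10); bot.hold(.1);s=bot.sense();print(r,s["tcp_pos"],s["force"],s["ft_torque"],s["clock"])
shot(bot,"side","s3"); cv2.imwrite("pics/c3.png",cv2.resize(cv2.imread("pics/s3.png")[130:280,230:430],(800,600)))
```

```text
[0.5634 0.0842 0.1938] [-0.4702 -1.1963 -2.7827]
False [0.5631 0.0842 0.1682] [-0.2856  0.1238 -4.1322] [ 0.0363 -0.0056  0.066 ]
False [0.563  0.0841 0.1452] [-0.2494 -0.0637 -4.1042] [0.0333 0.0439 0.0261] 22.425
```

The key entered the keyway with no resistance. I'll push on home against the spring.

Run:
```python
from h import *
from rig import bot
np.set_printoptions(precision=4,suppress=True)
bot.move_linear((.5629,.0841,.130),.03,max_force=30);s=bot.sense();print(s["tcp_pos"],s["force"])
for z in np.arange(.1285,.1195,-.001):
    bot.move_linear((.5629,.0841,z),.02); bot.hold(.2)
    s=bot.sense();print(round(z,4),s["tcp_pos"],s["force"],s["opening"],s["grasp_force"])
    if s["force"][2]>22: break
print(s["clock"]); shot(bot,"side","s3"); shot(bot,"wrist","w3")
cv2.imwrite("pics/c3.png",np.hstack([cv2.resize(cv2.imread("pics/s3.png")[150:270,250:410],(400,300)),cv2.resize(cv2.imread("pics/w3.png")[200:440,160:480],(400,300))]))
```

```text
[0.5632 0.0842 0.1308] [-1.4938 -0.5811  5.5945]
0.1285 [0.5633 0.0842 0.1296] [-2.5759 -0.7587  7.9968] 0.0236737118064167 49.91593658924103
0.1275 [0.5633 0.0842 0.1287] [-2.2603 -1.1711  8.4212] 0.023807869459763462 49.91618871688843
0.1265 [0.5633 0.0842 0.1279] [-2.8788 -0.7111  9.6018] 0.023717985891119266 49.91648197174072
0.1255 [0.5634 0.0842 0.127 ] [-3.203  -0.9304 10.4834] 0.023646056910690064 49.9167537689209
0.1245 [0.5634 0.0842 0.1269] [-6.2944 -1.4212 16.6352] 0.023610184490129398 49.918452501297
0.1235 [0.5635 0.0842 0.1269] [-7.489  -0.907  22.4545] 0.023382083102233678 49.92081820964813
25.825
```

View pics/c3.png

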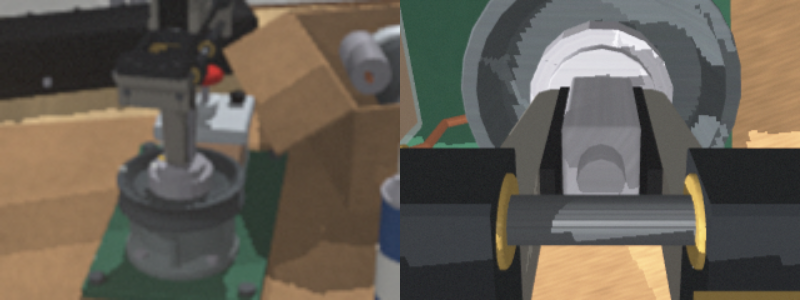

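The collar is down on the hub at (180,175). TCP stopped hard at 0.1269 against a predicted 0.127, with about 26 N of push and a firm grip, so I'll hand in.

```bash
python3 -c "
from rig import bot
print(bot.finish_job(), bot.sense()['force'], bot.sense()['clock'])"
```

```text
the job is handed in; nothing more can be done
the job is handed in; nothing more can be done
```

The job is handed in: the plunger was pressed to its stop, and the keyed shaft's collar is down on the hub, gripped and held there against the spring with about 26 N; no verdict came back.

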